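# Find the loaded supply case by feel and put it on test

### The arm

A 6-joint arm with a two-finger parallel gripper is mounted at the origin on the work surface. World frame = base frame: x ahead of the robot, y to its left, z up, the work surface at z = 0. Lengths are in m, angles in rad, forces in N, time in s.
With the tool pointing down it reaches from about 0.35 to 0.85 m from the base axis. Payload 8.1 kg.
Tool frame: the origin (TCP) lies midway between the tips of the shut fingers; the grasp point (between the pads) lies 19 mm behind it; z points along the fingers, y is the line along which they close (so a half turn about z gives the same grasp; the last joint's range is limited). The gripper opens to 93 mm and grips with 3 to 60 N. Pads are 15 mm wide; open, the fingers measure 128 mm over their backs; the gripper's body (75 mm by 188 mm) begins 65 mm behind the grasp point.
Start: joints at [-1.3, 0.13, 1.488, -0, 1.523, -0.085], TCP at [0.209, -0.562, 0.219] pointing down, gripper open.
Joint ranges: [-2.96, 2.96], [-0.89, 2.26], [0.02, 2.5], [-1.34, 4.48], [0, 2.73], [-2.66, 2.66]. Speed limits (rad/s): [2.39, 2.39, 2.79, 3.14, 3.14, 3.14].

### API

Orientations are given as a rotation vector (axis times angle).
In Python, from workcell import r gives the robot as it stands.
- The arm moves only by the tool apply_moves, never from a script. Its argument "motion" is a list of rows, each a list of 7 numbers: the turn, a rotation vector about the tool's x, y, z in rad, then the shift along the tool's x, y, z in mm, then the closure in counts, from 0 (fully open) to 255 (shut). In form: [[wx, wy, wz, x, y, z, grip], ...]. A call has 1 to 5 rows; each row shifts and turns the commanded pose from where the row before left it, along the tool's axes as they then stand; what a row does not reach is not made up. A row lasts 1/12 s, in which the tool goes at most 41.7 mm and 7.16 degrees, less where a joint would pass 70% of its speed; a pose out of reach is approached as far as the arm can. A call with a gripper value outside its range is refused whole. The fingers move at their own pace and stop on an object; "force" is the grip in N (left out, the last holds). Time passes only in rows, so rows that do not move let the fingers close. It gives the time, the measured TCP pose, the force, the opening and the grip force at its end, in the units of the state.
- r.observe(): the state, without advancing time (a new reading comes with each control period).
- r.read_camera(name): name is "scene" or "top" or "wrist"; returns (picture, depth): 400x640x3 uint8, blue, green, red; 400x640 float32, m along the optical axis (not along the pixel's ray), 0 where there is no reading.
- r.get_calibration(name): a dict with "camera_matrix" (3x3 intrinsics, pixels), "k1" (the pictures are not rectified: a ray, as slopes to the right and down, at radius r is drawn at 1 + k1 r^2 times it, then the intrinsics apply), "view" (4x4, takes a point from world to camera coordinates). Camera axes: x right, y down, z forward; pixel columns grow to the right and rows downward; lengths in m; the calibration is good to about 2 mm. A picture is of the moment at which its call begins: read the wrist's pose just before it. get_calibration takes no time and is no camera call; for the wrist camera it gives the pose at the moment of the call.
- r.finish_job(): hands the job in; it is judged then, once.
The state is a dict: "t": time; "joints": joint angles; "joint_vel": joint speeds; "joint_efforts": joint torques, N m; "ee_pos": TCP position; "tcp_rot": TCP orientation; "force": force on the tool from outside, world axes, zero at the start; "torque": the same for the moment, N m; "width": finger opening in m; "grasp_force": force on a finger pad.
Only numpy, scipy, OpenCV 4.12 (cv2) and the standard library are available. Lean on these libraries where they do the work, as an engineer would, in place of code of your own. Each camera call takes 0.05 s, during which the arm holds its last target. There are 200 camera calls.

### The job

Three identical closed supply cases stand on the rubber bench mat; one has its transformer fitted, the other two are empty. Feel which is heaviest by nudging them lightly, slide that one straight across onto the aluminium test plate until it sits square and flush against the rail at the back, and only then throw the test lever fully over, away from the robot. Do not lift, tip or ram the cases, leave the two empty ones about where they stand on the mat, and do not disturb the screwdriver and marker lying between them.

Things in the scene. Friction and masses are not known exactly. Their poses are not given: they have to be found in the camera images.
- case_a: one of three like-looking closed grey plastic cases, 90 mm (its x) by 110 mm (y) by 50 mm high, vent slots on top, standing on the mat. One of them holds a heavy transformer (together 0.75 to 0.95 kg), the others are empty (0.23 kg); which one changes from run to run. Too wide to grasp: push it. Origin: centre of its underside; z up, x away from the robot
- case_b: one of three like-looking closed grey plastic cases, 90 mm (its x) by 110 mm (y) by 50 mm high, vent slots on top, standing on the mat. One of them holds a heavy transformer (together 0.75 to 0.95 kg), the others are empty (0.23 kg); which one changes from run to run. Too wide to grasp: push it. Origin: centre of its underside; z up, x away from the robot
- case_c: one of three like-looking closed grey plastic cases, 90 mm (its x) by 110 mm (y) by 50 mm high, vent slots on top, standing on the mat. One of them holds a heavy transformer (together 0.75 to 0.95 kg), the others are empty (0.23 kg); which one changes from run to run. Too wide to grasp: push it. Origin: centre of its underside; z up, x away from the robot
- mat: fixed black rubber bench mat, 215 mm (x) by 560 mm (y), 5 mm thick; origin: centre of its underside, x points to the test plate. The three cases stand on it in a row along y, about 190 mm apart
- test_plate: fixed bare aluminium plate along the mat's far edge, 150 mm (x) by 560 mm (y); its deck is 4 mm high, 1 mm lower than the mat. Along its far edge runs a rail 20 mm thick, its top 34 mm above the table. Origin: centre of the underside, x points from the mat to the rail; the rail's near face is at x = +55 mm, so a flush case has its origin at x = +10 mm
- rail_face (a point): middle of the foot of the rail's near face, at deck height
- test_lever (a joint): angle of the test lever: 0 leaning towards the robot, 1.0 rad leaning away (fully thrown); it stays where it is left
- test_lever_tip (a point): centre of the lever's black ball (26 mm diameter), about 90 mm above the table. The lever, a 10 mm steel rod 80 mm long, swings 29 degrees either side of upright, along the mat's x, about a level axis 22 mm above the table, on a grey block 70 by 50 by 25 mm. It stands by the left or right end of the mat, swapping places with a black iron stand
- screwdriver: black-handled screwdriver, 160 mm long, 26 mm thick, lying on the mat between two cases, along x; origin: below its middle. Leave it alone
- marker: white and blue marker pen, 136 mm long, 16 mm thick, lying on the mat between two cases, along x; origin: below its middle. Leave it alone

How it is judged:
By the outcome, as a careful person would: the job done as asked, in the order asked, and still so for the second after the job is handed in, with the robot touching nothing.
It also fails if it takes over 72 s, if anything falls off the work surface, if the arm or the gripper's body presses on something with over 40 N, if the wrist force passes 120 N, or if a joint passes its speed limit or range.

## Working session

There is one attempt and no reset: what is moved stays moved. The work goes in short steps, Python scripts to look and compute and a tool call to move; the robot and the scene stay as the last step left them, time stands still between calls to the robot, and variables do not carry over. Pictures are saved under pics/ and viewed, at most 10 in all, crops included, and the job is handed in when it is done.

Besides the shell and the picture viewer there is one more tool, called after ">>>" as name([rows], argument=value, ...), one row to a line, values as JSON. apply_moves: Moves the arm, as the interface text tells. Its arguments: {"type":"object","properties":{"motion":{"type":"array"},"force":{"type":"number"}},"required":["motion"]}

```bash
mkdir -p pics; ls; python3 - <<'E'
from workcell import r
import cv2,numpy as np
s=r.observe();print(s)
for n in("top","scene"):
    p,d=r.read_camera(n);c=r.get_calibration(n);np.savez(f"pics/{n}0.npz",p=p,d=d,K=c["camera_matrix"],k1=c["k1"],V=c["view"]);cv2.imwrite(f"pics/{n}0.png",p);print(n,c)
E
```

```text
pics
{'t': 0.0, 'joints': array([-1.30043712e+00,  1.31177059e-01,  1.48932818e+00, -5.16839583e-06,
        1.52300031e+00, -8.54120966e-02]), 'joint_vel': array([-0.00044691, -0.00158644,  0.00065965,  0.00131755,  0.00024333,
        0.00055908]), 'joint_efforts': array([ 7.34056957e-04, -5.59835100e+01, -4.91760314e+01,  7.70069053e-02,
        3.55365314e-02, -1.46691996e-04]), 'ee_pos': array([ 0.20884032, -0.56184472,  0.21755112]), 'tcp_rot': array([-3.09014412e+00, -5.55565068e-01,  2.85367209e-04]), 'force': array([0.40636121, 0.29377351, 0.30871391]), 'torque': array([-0.04089563,  0.01925153,  0.00553024]), 'grasp_force': 0.0, 'width': 0.09284532492152153}
top {'camera_matrix': array([[487.36296912,   0.        , 325.33494118],
       [  0.        , 487.36296912, 201.61999596],
       [  0.        ,   0.        ,   1.        ]]), 'k1': -0.03570352359870673, 'view': array([[ 0.00137187, -0.99999367,  0.00328301,  0.00817964],
       [-0.98169233, -0.00197206, -0.19046335,  0.59985489],
       [ 0.19046862, -0.00296162, -0.98168882,  1.17474122],
       [ 0.        ,  0.        ,  0.        ,  1.        ]])}
scene {'camera_matrix': array([[366.95144489,   0.        , 322.10731239],
       [  0.        , 366.95144489, 189.80770407],
       [  0.        ,   0.        ,   1.        ]]), 'k1': -0.005006962913968435, 'view': array([[-0.62435069,  0.78113963,  0.00266298,  0.36765858],
       [ 0.5653452 ,  0.45421739, -0.6885284 , -0.29423598],
       [-0.53904639, -0.42837769, -0.72520449,  1.20394986],
       [ 0.        ,  0.        ,  0.        ,  1.        ]])}
```

View pics/top0.png

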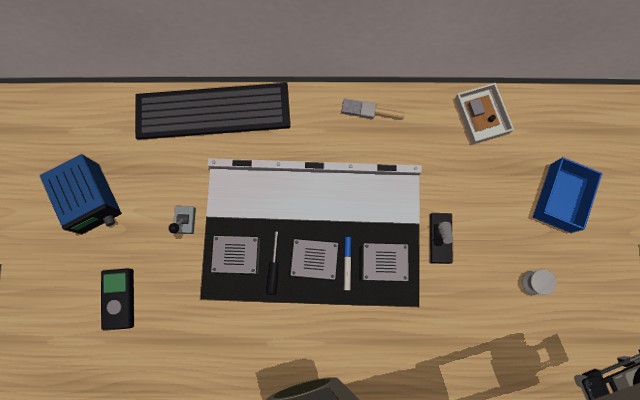

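View pics/scene0.png

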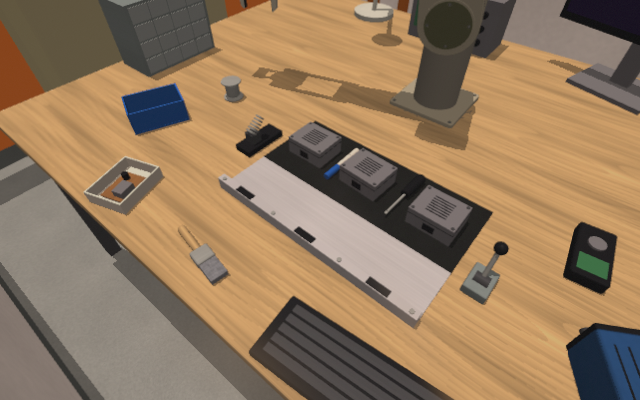

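The top view shows the cases at about (235,255), (315,259) and (386,262). The screwdriver is at (273,262), the marker at (347,262), the lever ball at (175,228) on the left, and the rail along row 165. Next I'll measure their positions.

```bash
cat > h.py <<'E'
import cv2,numpy as np
def rays(uv,K,k1):
    uv=np.float64(uv).reshape(-1,1,2)
    return cv2.undistortPoints(uv,K,np.array([k1,0,0,0.])).reshape(-1,2)
def onplane(uv,K,k1,V,z):
    a=rays(uv,K,k1);R=V[:3,:3];C=-R.T@V[:3,3]
    d=np.c_[a,np.ones(len(a))]@R
    return C+d*((z-C[2])/d[:,2])[:,None]
def cloud(d,K,k1,V):
    v,u=np.mgrid[:400,:640];a=rays(np.c_[u.ravel(),v.ravel()],K,k1)
    P=np.c_[a,np.ones(len(a))]*d.reshape(-1,1)
    return ((P-V[:3,3])@V[:3,:3]).reshape(400,640,3)
def rect(xy):
    (c,s,a)=cv2.minAreaRect(np.float32(xy)*1000)
    return np.round(c,1),np.round(s,1),round((a+45)%90-45,2)
def cases(p,d,K,k1,V,box=(180,140,430,300)):
    P=cloud(d,K,k1,V);m=((P[...,2]>.045)&(P[...,2]<.066)&(d>0)).astype(np.uint8)
    M=np.zeros_like(m);x0,y0,x1,y1=box;M[y0:y1,x0:x1]=1;m=cv2.morphologyEx(m*M,cv2.MORPH_OPEN,np.ones((3,3)))
    out=[]
    for c in cv2.findContours(m,0,2)[0]:
        if cv2.contourArea(c)>600: out.append(rect(onplane(c.reshape(-1,2),K,k1,V,.055)[:,:2])+(cv2.contourArea(c),))
    return out,P
E
python3 - <<'E'
from h import *
z=np.load("pics/top0.npz");p,d,K,k1,V=[z[k] for k in("p","d","K","k1","V")];k1=float(k1)
o,P=cases(p,d,K,k1,V)
for x in o:print(x)
hsv=cv2.cvtColor(p,cv2.COLOR_BGR2HSV)
# mat
m=((p.max(2)<45)).astype(np.uint8);m[:,:195]=0;m[:,425:]=0;m[:212]=0;m[310:]=0
print("mat",rect(onplane(np.argwhere(m)[:,::-1],K,k1,V,.005)[:,:2]))
# plate+mat height
Z=P[...,2]
print("rail z",[np.round(P[v,290],3) for v in range(158,180,2)])
for n,zz,lo in(("plate",.004,None),):
    m=((hsv[...,1]<40)&(hsv[...,2]>140)).astype(np.uint8);m[:150]=0;m[225:]=0;m[:,:200]=0;m[:,425:]=0
    c=max(cv2.findContours(m,0,2)[0],key=cv2.contourArea);print("plate",rect(onplane(c.reshape(-1,2),K,k1,V,.004)[:,:2]))
# rail near face edge: per column first row where z drops below .02
xs=[]
for u in range(225,410,6):
    col=P[155:200,u,:];i=np.where(col[:,2]>.024)[0].max();xs.append(col[i])
xs=np.array(xs);f=np.polyfit(xs[:,1],xs[:,0],1);print("rail near top edge x=a*y+b",f,np.std(xs[:,0]-np.polyval(f,xs[:,1])),xs[:,2].mean())
# mat/plate boundary in column
b=[]
g=p.max(2).astype(int)
for u in list(range(215,415,8)):
    col=g[195:235,u];i=np.argmax(col[:-1]-col[1:]);b.append((u,195+i+.5))
B=onplane(b,K,k1,V,.0045);f=np.polyfit(B[:,1],B[:,0],1);print("mat far edge",f,np.std(B[:,0]-np.polyval(f,B[:,1])))
# lever
L=P[200:245,155:205].reshape(-1,3);C=p[200:245,155:205].reshape(-1,3)
k=(C.max(1)<50)&(L[:,2]>.07);print("ball",L[k].mean(0),L[k].min(0),L[k].max(0),k.sum())
k=(L[:,2]>.018)&(L[:,2]<.032);print("block",rect(L[k,:2]))
# screwdriver, marker
for n,(u0,u1) in dict(sd=(262,285),mk=(340,355)).items():
    L=P[225:300,u0:u1].reshape(-1,3);k=(L[:,2]>.012)&(L[:,2]<.045);print(n,rect(L[k,:2]))
E
```

```text
(array([ 449.2, -140. ]), array([107.5,  90.4]), -1.5, 1531.0)
(array([456.2,  36.7]), array([109.7,  90.4]), -4.88, 1534.0)
(array([467.1, 235.1]), array([111.6,  90.5]), -1.59, 1549.0)
mat (array([453.9,  46.9]), array([555.4, 212. ]), -1.76)
rail z [array([0.731, 0.104, 0.   ]), array([0.725, 0.104, 0.001]), array([0.709, 0.102, 0.038]), array([0.705, 0.102, 0.032]), array([0.698, 0.101, 0.038]), array([0.694, 0.102, 0.033]), array([0.694, 0.103, 0.012]), array([0.69 , 0.103, 0.006]), array([0.685, 0.103, 0.005]), array([0.679, 0.103, 0.006]), array([0.675, 0.104, 0.   ])]
plate (array([627.1,  41. ]), array([560.3, 129.1]), -1.73)
rail near top edge x=a*y+b [0.06642698 0.65793006] 0.0962661266248237 0.14961610069631714
mat far edge [0.03032359 0.56100763] 0.0007789320441218596
ball [0.52626977 0.37578088 0.10204295] [0.51583431 0.36640638 0.07403975] [0.53902403 0.38755368 0.11053898] 82
block (array([560. , 377.6]), array([70. , 52.3]), 0.37)
sd (array([450.3, 149.4]), array([ 40.6, 160.1]), -2.36)
mk (array([445.7, -46.5]), array([ 15.5, 175.7]), -0.34)
```

>>> apply_moves([
  [0,0,0,27.4,-30.9,0,90],
  [0,0,0,27.4,-30.9,0,90],
  [0,0,0,27.4,-30.9,0,90],
  [0,0,0,27.4,-30.9,0,90],
  [0,0,0,27.4,-30.9,0,90],
])

```text
t: 0.52
ee_pos: [0.2837, -0.3679, 0.2179]
tcp_rot: [-3.091, -0.555, 0.0]
force: [1.1, 0.7, 0.2]
width: 0.0644
grasp_force: 0.0
```

>>> apply_moves([
  [0,0,0,27.4,-30.9,0,90],
  [0,0,0,27.4,-30.9,0,90],
  [0,0,0,27.4,-30.9,0,90],
  [0,0,0,27.4,-30.9,0,90],
  [0,0,0,27.4,-30.9,0,90],
])

```text
t: 0.93
ee_pos: [0.3582, -0.1754, 0.2184]
tcp_rot: [3.092, 0.555, 0.0]
force: [0.2, -0.6, 0.4]
width: 0.0602
grasp_force: 0.0
```

>>> apply_moves([
  [0,0,0.0965,0,0,25,90],
  [0,0,0.0965,0,0,25,90],
  [0,0,0.0965,0,0,25,90],
  [0,0,0.0965,0,0,25,90],
  [0,0,0,0,0,0,90],
])

```text
t: 1.35
ee_pos: [0.3551, -0.175, 0.1134]
tcp_rot: [-3.137, 0.054, 0.011]
force: [-1.1, 1.2, -0.8]
width: 0.0603
grasp_force: 0.0
```

>>> apply_moves([
  [0,0,-0.004,7,-19,20,90],
  [0,0,0,7,-18.5,25,90],
  [0,0,0,0,0,25,90],
  [0,0,0,0,0,23,90],
  [0,0,0,0,0,0,90],
])

```text
t: 1.77
ee_pos: [0.3706, -0.1386, 0.0225]
tcp_rot: [-3.138, 0.035, 0.009]
force: [-1.5, 0.7, -1.3]
width: 0.0602
grasp_force: 0.0
```

>>> apply_moves([
  [0,0,0,0,0,0,90],
  [0,0,0,0,0,0,90],
  [0,0,0,0,0,0,90],
])

```text
t: 2.02
ee_pos: [0.3748, -0.1413, 0.0279]
tcp_rot: [3.14, -0.041, 0.004]
force: [-1.2, 0.1, -0.2]
width: 0.0604
grasp_force: 0.0
```

>>> apply_moves([
  [0,0,0,5,0,5,90],
  [0,0,0,4,0,0,90],
  [0,0,0,2,0,0,90],
  [0,0,0,2,0,0,90],
  [0,0,0,2,0,0,90],
])

```text
t: 2.43
ee_pos: [0.3886, -0.1407, 0.0208]
tcp_rot: [3.141, -0.041, 0.0]
force: [-0.9, 1.0, 0.3]
width: 0.0598
grasp_force: 0.0
```

>>> apply_moves([
  [0,0,0,2,0,0,90],
])

```text
t: 2.52
ee_pos: [0.3905, -0.1406, 0.0207]
tcp_rot: [-3.141, 0.041, 0.0]
force: [0.3, -0.3, 0.2]
width: 0.0603
grasp_force: 0.0
```

>>> apply_moves([
  [0,0,0,2,0,0,90],
])

```text
t: 2.6
ee_pos: [0.3924, -0.1407, 0.0206]
tcp_rot: [-3.141, 0.041, 0.0]
force: [-2.1, 0.2, 1.0]
width: 0.0598
grasp_force: 1.0
```

>>> apply_moves([
  [0,0,0,2,0,0,90],
])

```text
t: 2.68
ee_pos: [0.3941, -0.1407, 0.0205]
tcp_rot: [-3.141, 0.041, 0.001]
force: [-2.5, -0.4, 1.7]
width: 0.0599
grasp_force: 1.1
```

>>> apply_moves([
  [0,0,0,2,0,0,90],
])

```text
t: 2.77
ee_pos: [0.3961, -0.1408, 0.0205]
tcp_rot: [-3.141, 0.041, 0.001]
force: [-2.3, -0.4, 0.8]
width: 0.06
grasp_force: 1.0
```

>>> apply_moves([
  [0,0,0,2,0,0,90],
])

```text
t: 2.85
ee_pos: [0.3982, -0.1409, 0.0206]
tcp_rot: [-3.141, 0.041, 0.001]
force: [-2.4, -0.2, 1.1]
width: 0.0603
grasp_force: 0.9
```

>>> apply_moves([
  [0,0,0,-10,0,0,90],
  [0,0,0,-15,0,0,90],
  [0,0,0.002,0,0,-25,90],
  [0,0,0.002,0,-20,-15,90],
  [0,0,0,0,-40,0,90],
])

```text
t: 3.27
ee_pos: [0.3779, -0.083, 0.0645]
tcp_rot: [3.138, -0.054, 0.01]
force: [2.7, 1.0, 1.3]
width: 0.0601
grasp_force: 0.0
```

>>> apply_moves([
  [0,0,0,0,-40,0,90],
  [0,0,0,0,-40,0,90],
  [0,0,0,0,-30,0,90],
  [0,0,0,0,-10,0,90],
  [0,0,0,0,0,0,90],
])

```text
t: 3.68
ee_pos: [0.3788, 0.042, 0.0608]
tcp_rot: [-3.141, 0.042, -0.001]
force: [-0.0, 0.1, -0.3]
width: 0.0603
grasp_force: 0.0
```

>>> apply_moves([
  [0,0,0,0,0,0,90],
  [0,0,0,0,0,20,90],
  [0,0,0,0,0,20,90],
  [0,0,0,0,0,0,90],
  [0,0,0,0,0,0,90],
])

```text
t: 4.1
ee_pos: [0.3775, 0.0388, 0.0199]
tcp_rot: [3.141, -0.05, -0.005]
force: [-0.7, 1.0, 0.6]
width: 0.0603
grasp_force: 0.0
```

>>> apply_moves([
  [0,0,0,5,0,0,90],
  [0,0,0,4,0,0,90],
  [0,0,0,2,0,0,90],
  [0,0,0,2,0,0,90],
  [0,0,0,2,0,0,90],
])

```text
t: 4.52
ee_pos: [0.3944, 0.0391, 0.0212]
tcp_rot: [3.141, -0.047, 0.001]
force: [-0.0, 0.7, -0.7]
width: 0.06
grasp_force: 0.0
```

>>> apply_moves([
  [0,0,0,2,0,0,90],
  [0,0,0,2,0,0,90],
])

```text
t: 4.68
ee_pos: [0.3978, 0.0391, 0.0207]
tcp_rot: [3.141, -0.047, -0.0]
force: [-1.7, -1.0, 1.4]
width: 0.0599
grasp_force: 0.7
```

>>> apply_moves([
  [0,0,0,2,0,0,90],
])

```text
t: 4.77
ee_pos: [0.3995, 0.039, 0.0205]
tcp_rot: [3.141, -0.047, -0.001]
force: [-1.0, -1.3, 0.4]
width: 0.0602
grasp_force: 0.7
```

>>> apply_moves([
  [0,0,0,2,0,0,90],
])

```text
t: 4.85
ee_pos: [0.4015, 0.039, 0.0205]
tcp_rot: [3.141, -0.047, -0.001]
force: [-1.4, -1.2, 0.3]
width: 0.0598
grasp_force: 0.7
```

>>> apply_moves([
  [0,0,0,2,0,0,90],
])

```text
t: 4.93
ee_pos: [0.4036, 0.0389, 0.0205]
tcp_rot: [3.141, -0.047, -0.001]
force: [-2.7, -0.1, 0.7]
width: 0.0598
grasp_force: 0.6
```

>>> apply_moves([
  [0,0,0,-10,0,0,90],
  [0,0,0,-15,0,0,90],
  [0,0,0,0,0,-25,90],
  [0,0,0,0,-18,-20,90],
  [0,0,0,3,-40,0,90],
])

```text
t: 5.35
ee_pos: [0.3864, 0.0961, 0.0697]
tcp_rot: [3.141, -0.054, 0.01]
force: [2.5, 0.3, 1.0]
width: 0.0603
grasp_force: 0.0
```

>>> apply_moves([
  [0,0,0,0,-40,0,90],
  [0,0,0,0,-40,0,90],
  [0,0,0,0,-40,0,90],
  [0,0,0,0,-20,0,90],
  [0,0,0,0,0,0,90],
])

```text
t: 5.77
ee_pos: [0.3878, 0.2415, 0.0661]
tcp_rot: [-3.139, 0.042, -0.002]
force: [0.2, 0.2, -0.2]
width: 0.0603
grasp_force: 0.0
```

>>> apply_moves([
  [0,0,0,0,0,0,90],
  [0,0,0,0,0,22,90],
  [0,0,0,0,0,23,90],
  [0,0,0,0,0,0,90],
  [0,0,0,0,0,0,90],
])

```text
t: 6.18
ee_pos: [0.3863, 0.2359, 0.0196]
tcp_rot: [3.139, -0.049, -0.005]
force: [-0.2, -0.4, 1.2]
width: 0.0603
grasp_force: 0.0
```

>>> apply_moves([
  [0,0,0,5,0,0,90],
  [0,0,0,4,0,0,90],
  [0,0,0,2,0,0,90],
  [0,0,0,2,0,0,90],
  [0,0,0,2,0,0,90],
])

```text
t: 6.6
ee_pos: [0.4035, 0.2372, 0.0214]
tcp_rot: [-3.141, 0.048, -0.002]
force: [-0.1, -0.6, -0.0]
width: 0.06
grasp_force: 0.0
```

>>> apply_moves([
  [0,0,0,2,0,0,90],
  [0,0,0,2,0,0,90],
])

```text
t: 6.77
ee_pos: [0.4069, 0.2369, 0.0208]
tcp_rot: [-3.141, 0.047, -0.0]
force: [0.5, 1.0, -0.2]
width: 0.06
grasp_force: 0.0
```

>>> apply_moves([
  [0,0,0,2,0,0,90],
])

```text
t: 6.85
ee_pos: [0.4088, 0.2369, 0.0207]
tcp_rot: [-3.141, 0.047, -0.0]
force: [0.2, 0.1, 0.8]
width: 0.0601
grasp_force: 0.0
```

>>> apply_moves([
  [0,0,0,2,0,0,90],
])

```text
t: 6.93
ee_pos: [0.4104, 0.2369, 0.0206]
tcp_rot: [-3.141, 0.047, 0.001]
force: [-8.2, 0.7, 6.2]
width: 0.0603
grasp_force: 3.9
```

>>> apply_moves([
  [0,0,0,2,0,0,90],
])

```text
t: 7.02
ee_pos: [0.4115, 0.2368, 0.0204]
tcp_rot: [3.141, -0.047, -0.005]
force: [-8.3, 1.2, 6.4]
width: 0.06
grasp_force: 4.2
```

>>> apply_moves([
  [0,0,0,4,0,0,90],
  [0,0,0,7,0,0,90],
  [0,0,0,8,0,0,90],
  [0,0,0,8,0,0,90],
  [0,0,0,8,0,0,90],
])

```text
t: 7.43
ee_pos: [0.4463, 0.2357, 0.0201]
tcp_rot: [3.141, -0.047, -0.005]
force: [-7.6, 0.6, 5.1]
width: 0.0599
grasp_force: 3.8
```

>>> apply_moves([
  [0,0,0,8,0,0,90],
  [0,0,0,8,0,0,90],
  [0,0,0,8,0,0,90],
  [0,0,0,8,0,0,90],
  [0,0,0,8,0,0,90],
])

```text
t: 7.85
ee_pos: [0.4863, 0.2345, 0.0201]
tcp_rot: [3.141, -0.047, -0.006]
force: [-8.1, 0.4, 5.6]
width: 0.0603
grasp_force: 3.9
```

>>> apply_moves([
  [0,0,0,8,0,0,90],
  [0,0,0,8,0,0,90],
  [0,0,0,8,0,0,90],
  [0,0,0,8,0,0,90],
  [0,0,0,8,0,0,90],
])

```text
t: 8.27
ee_pos: [0.5263, 0.2333, 0.02]
tcp_rot: [3.141, -0.047, -0.006]
force: [-6.0, 0.2, 3.5]
width: 0.0606
grasp_force: 3.2
```

>>> apply_moves([
  [0,0,0,8,0,0,90],
  [0,0,0,8,0,0,90],
  [0,0,0,6,0,0,90],
  [0,0,0,4,0,0,90],
  [0,0,0,2,0,0,90],
])

```text
t: 8.68
ee_pos: [0.5551, 0.2322, 0.0198]
tcp_rot: [3.141, -0.048, -0.003]
force: [-3.5, -0.1, -3.0]
width: 0.06
grasp_force: 1.7
```

```bash
cat > look.py <<'E'
from workcell import r
from h import *
import sys
p,d=r.read_camera("top");c=r.get_calibration("top");cv2.imwrite(f"pics/{sys.argv[1]}.png",p)
o,P=cases(p,d,c["camera_matrix"],c["k1"],c["view"])
for x in o:print(x)
s=r.observe();print(s["t"],s["ee_pos"],s["tcp_rot"],s["force"])
E
python3 look.py l1
```

```text
(array([ 455.6, -139.4]), array([108.7,  90.6]), -1.67, 1532.0)
(array([461.1,  38.7]), array([110. ,  90.5]), -1.88, 1540.0)
8.7333 [0.55543141 0.2321922  0.0199603 ] [ 3.14080624e+00 -4.76085190e-02 -1.77513300e-03] [-2.4388698   0.19737842 -2.39466641]
```

>>> apply_moves([
  [0,0,0,5,0,0,90],
  [0,0,0,6,0,0,90],
  [0,0,0,6,0,0,90],
  [0,0,0,6,0,0,90],
  [0,0,0,4,0,0,90],
])

```text
t: 9.15
ee_pos: [0.5833, 0.2316, 0.0207]
tcp_rot: [-3.141, 0.048, -0.0]
force: [-4.1, 0.1, -2.4]
width: 0.0602
grasp_force: 1.8
```

>>> apply_moves([
  [0,0,0,2,0,0,90],
  [0,0,0,1.5,0,0,90],
  [0,0,0,1.5,0,0,90],
])

```text
t: 9.4
ee_pos: [0.5876, 0.2315, 0.0207]
tcp_rot: [-3.141, 0.047, 0.0]
force: [-4.4, -0.9, 0.3]
width: 0.0603
grasp_force: 2.4
```

>>> apply_moves([
  [0,0,0,1,0,0,90],
  [0,0,0,1,0,0,90],
])

```text
t: 9.57
ee_pos: [0.5895, 0.2315, 0.0208]
tcp_rot: [-3.141, 0.047, 0.0]
force: [-5.1, 0.6, -0.3]
width: 0.0604
grasp_force: 2.5
```

>>> apply_moves([
  [0,0,0,1,0,0,90],
  [0,0,0,1,0,0,90],
])

```text
t: 9.73
ee_pos: [0.5916, 0.2314, 0.0208]
tcp_rot: [-3.141, 0.047, -0.0]
force: [-5.1, 0.4, 0.1]
width: 0.0601
grasp_force: 2.5
```

>>> apply_moves([
  [0,0,0,1,0,0,90],
  [0,0,0,1,0,0,90],
])

```text
t: 9.9
ee_pos: [0.5936, 0.2314, 0.0207]
tcp_rot: [-3.141, 0.047, -0.0]
force: [-4.9, 0.5, 0.8]
width: 0.0603
grasp_force: 2.5
```

>>> apply_moves([
  [0,0,0,1,0,0,90],
])

```text
t: 9.98
ee_pos: [0.5946, 0.2313, 0.0207]
tcp_rot: [-3.141, 0.047, 0.0]
force: [-5.1, 0.6, 0.0]
width: 0.0597
grasp_force: 2.5
```

>>> apply_moves([
  [0,0,0,1,0,0,90],
])

```text
t: 10.07
ee_pos: [0.5956, 0.2313, 0.0208]
tcp_rot: [-3.141, 0.047, 0.0]
force: [-4.9, 0.4, 1.5]
width: 0.0607
grasp_force: 2.5
```

>>> apply_moves([
  [0,0,0,1,0,0,90],
])

```text
t: 10.15
ee_pos: [0.5957, 0.2313, 0.0208]
tcp_rot: [3.141, -0.047, -0.003]
force: [-14.2, -0.4, 9.1]
width: 0.0605
grasp_force: 7.4
```

>>> apply_moves([
  [0,0,0,1,0,0,90],
])

```text
t: 10.23
ee_pos: [0.5956, 0.2313, 0.0207]
tcp_rot: [3.141, -0.047, -0.006]
force: [-19.8, -0.4, 11.5]
width: 0.0604
grasp_force: 9.8
```

>>> apply_moves([
  [0,0,0,1,0,0,90],
])

```text
t: 10.32
ee_pos: [0.5956, 0.2313, 0.0207]
tcp_rot: [3.141, -0.047, -0.01]
force: [-25.2, -0.6, 17.5]
width: 0.06
grasp_force: 12.8
```

>>> apply_moves([
  [0,0,0,-2,0,0,90],
  [0,0,0,-2,0,0,90],
  [0,0,0,-5,0,0,90],
  [0,0,0,-15,0,0,90],
  [0,0,0,-30,0,0,90],
])

```text
t: 10.73
ee_pos: [0.5476, 0.2327, 0.022]
tcp_rot: [-3.14, 0.05, -0.008]
force: [0.7, 0.4, 0.4]
width: 0.0605
grasp_force: 0.0
```

>>> apply_moves([
  [0,0,0,-40,0,0,255],
  [0,0,0,-40,0,-15,255],
  [0,0,0,-20,0,-40,255],
  [0,0,0,-20,0,-40,255],
  [0,0,0,0,0,-20,255],
])

```text
t: 11.15
ee_pos: [0.4274, 0.2372, 0.1339]
tcp_rot: [-3.139, 0.045, -0.007]
force: [0.4, 0.9, 0.6]
width: 0.0316
grasp_force: 0.0
```

```bash
python3 look.py l2; python3 - <<'E'
import cv2;p=cv2.imread('pics/l2.png');cv2.imwrite('pics/l2c.png',cv2.resize(p[140:320,150:440],None,fx=2.7,fy=2.7))
E
```

```text
(array([ 455.8, -140.7]), array([107.5,  89.7]), -0.75, 1521.0)
(array([461.2,  38.7]), array([110. ,  90.3]), -1.88, 1536.0)
(array([652. , 229.3]), array([111.6,  91.8]), -1.46, 1441.0)
11.2 [0.43104202 0.23809171 0.13790573] [-3.13669039  0.04555663 -0.01691769] [2.91679732 1.95658852 3.56647846]
```

View pics/l2c.png

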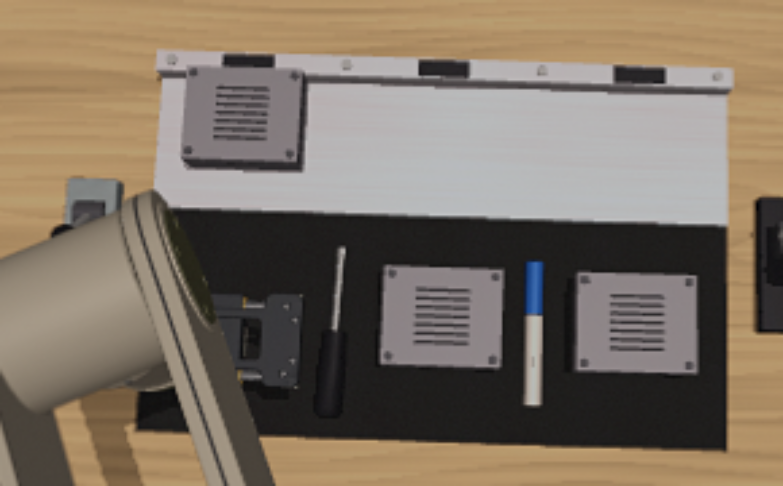

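The case is flush and square: measured x is 0.652 and the expected value is 0.653. The two empty cases, the screwdriver and the marker haven't moved apart from the nudges. Next is the lever.

>>> apply_moves([
  [0,0,0,5,-25,0,255],
  [0,0,0,5,-38,0,255],
  [0,0,0,5,-38,10,255],
  [0,0,0,5,-30,20,255],
  [0,0,0,5,-10,20,255],
])

```text
t: 11.62
ee_pos: [0.4592, 0.3813, 0.0809]
tcp_rot: [-3.137, 0.044, -0.008]
force: [-0.3, 0.1, 0.0]
width: 0.0004
grasp_force: 0.0
```

>>> apply_moves([
  [0,0,0,0,0,0,255],
  [0,0,0,0,0,0,255],
  [0,0,0,0,0,0,255],
  [0,0,0,0,0,0,255],
])

```text
t: 11.95
ee_pos: [0.4586, 0.3761, 0.0815]
tcp_rot: [-3.14, 0.049, -0.003]
force: [0.4, 0.0, 0.6]
width: 0.0005
grasp_force: 0.0
```

>>> apply_moves([
  [0,0,0,10,-2,0,255],
  [0,0,0,12,0,0,255],
  [0,0,0,8,0,0,255],
  [0,0,0,5,0,0,255],
  [0,0,0,5,0,0,255],
])

```text
t: 12.37
ee_pos: [0.4986, 0.3769, 0.0808]
tcp_rot: [-3.14, 0.049, -0.002]
force: [-1.6, 0.2, -0.0]
width: 0.0004
grasp_force: 0.0
```

>>> apply_moves([
  [0,0,0,5,0,0,255],
  [0,0,0,6,0,0,255],
  [0,0,0,6,0,0,255],
  [0,0,0,6,0,0,255],
  [0,0,0,6,0,0,255],
])

```text
t: 12.78
ee_pos: [0.5271, 0.3764, 0.0797]
tcp_rot: [3.141, -0.047, -0.0]
force: [-0.4, 0.6, 0.9]
width: 0.0004
grasp_force: 0.6
```

>>> apply_moves([
  [0,0,0,6,0,0,255],
  [0,0,0,6,0,0,255],
  [0,0,0,6,0,0,255],
  [0,0,0,6,0,0,255],
  [0,0,0,6,0,0,255],
])

```text
t: 13.2
ee_pos: [0.5571, 0.3754, 0.0796]
tcp_rot: [3.141, -0.048, -0.0]
force: [-0.1, 0.5, -0.9]
width: 0.0005
grasp_force: 0.4
```

>>> apply_moves([
  [0,0,0,3,0,0,255],
  [0,0,0,3,0,0,255],
])

```text
t: 13.37
ee_pos: [0.5629, 0.3751, 0.0795]
tcp_rot: [3.141, -0.048, -0.001]
force: [-0.5, 0.4, 0.0]
width: 0.0002
grasp_force: 0.4
```

>>> apply_moves([
  [0,0,0,2,0,0,255],
  [0,0,0,2,0,0,255],
  [0,0,0,2,0,0,255],
])

```text
t: 13.62
ee_pos: [0.5686, 0.3751, 0.0797]
tcp_rot: [3.141, -0.047, -0.0]
force: [-1.2, -0.0, -0.2]
width: 0.0002
grasp_force: 0.5
```

>>> apply_moves([
  [0,0,0,1.5,0,0,255],
  [0,0,0,1.5,0,0,255],
])

```text
t: 13.78
ee_pos: [0.5716, 0.375, 0.0798]
tcp_rot: [3.141, -0.047, -0.0]
force: [-1.4, 0.6, -0.4]
width: 0.0002
grasp_force: 0.5
```

>>> apply_moves([
  [0,0,0,1,0,0,255],
  [0,0,0,1,0,0,255],
])

```text
t: 13.95
ee_pos: [0.5736, 0.375, 0.0798]
tcp_rot: [-3.141, 0.047, 0.0]
force: [-1.2, 0.3, -1.1]
width: 0.0006
grasp_force: 0.5
```

>>> apply_moves([
  [0,0,0,1,0,0,255],
  [0,0,0,1,0,0,255],
])

```text
t: 14.12
ee_pos: [0.5744, 0.375, 0.0796]
tcp_rot: [3.141, -0.047, -0.004]
force: [-10.0, -0.4, 5.1]
width: 0.0005
grasp_force: 5.1
```

>>> apply_moves([
  [0,0,0,1,0,0,255],
])

```text
t: 14.2
ee_pos: [0.5745, 0.375, 0.0796]
tcp_rot: [3.141, -0.046, -0.007]
force: [-13.2, -1.0, 5.6]
width: 0.0006
grasp_force: 7.1
```

>>> apply_moves([
  [0,0,0,1,0,0,255],
])

```text
t: 14.28
ee_pos: [0.5747, 0.375, 0.0795]
tcp_rot: [3.14, -0.046, -0.009]
force: [-18.2, -0.5, 9.6]
width: 0.0005
grasp_force: 9.1
```

>>> apply_moves([
  [0,0,0,1,0,0,255],
])

```text
t: 14.37
ee_pos: [0.5748, 0.375, 0.0795]
tcp_rot: [3.14, -0.046, -0.012]
force: [-21.9, -1.7, 11.3]
width: 0.0003
grasp_force: 11.1
```

The lever is at its stop. I'll retreat and check.

>>> apply_moves([
  [0,0,0,-3,0,0,255],
  [0,0,0,-5,0,0,255],
  [0,0,0,-20,0,0,255],
  [0,0,0,-40,0,0,255],
  [0,0,0,-40,0,-10,255],
])

```text
t: 14.78
ee_pos: [0.4695, 0.3769, 0.0878]
tcp_rot: [3.14, -0.05, -0.002]
force: [0.2, 0.5, -0.6]
width: 0.0002
grasp_force: 0.0
```

>>> apply_moves([
  [0,0,0,-20,0,-40,255],
  [0,0,0,-10,0,-40,255],
  [0,0,0,0,0,-20,255],
  [0,0,0,0,0,0,255],
  [0,0,0,0,0,0,255],
])

```text
t: 15.2
ee_pos: [0.4433, 0.3799, 0.1897]
tcp_rot: [-3.138, 0.047, -0.007]
force: [0.8, 0.4, -0.4]
width: 0.0005
grasp_force: 0.0
```

```bash
python3 look.py l3; python3 - <<'E'
from workcell import r
from h import *
p,d=r.read_camera("scene");c=r.get_calibration("scene");P=cloud(d,c["camera_matrix"],c["k1"],c["view"])
L=P.reshape(-1,3);k=(p.reshape(-1,3).max(1)<60)&(abs(L[:,1]-.376)<.03)&(abs(L[:,0]-.56)<.08)&(L[:,2]>.075)&(L[:,2]<.125)
print("ball surf",L[k].mean(0),k.sum())
q=cv2.imread('pics/l3.png')
cv2.imwrite('pics/f.png',np.hstack([cv2.resize(p[90:340,200:560],(400,278)),cv2.resize(q[140:320,150:440],(400,278))]))
E
```

```text
(array([ 455.9, -139.4]), array([ 89.1, 110.7]), 0.0, 1522.5)
(array([461.1,  38.7]), array([110. ,  90.5]), -1.88, 1543.0)
(array([652. , 229.5]), array([111.2,  91.8]), -1.46, 1430.0)
15.25 [0.44246921 0.37912183 0.18751365] [-3.14027525e+00  4.74609970e-02 -2.53538100e-03] [ 0.41348535 -0.07857396 -0.27423481]
ball surf [0.60249137 0.37641011 0.09867405] 169
```

View pics/f.png

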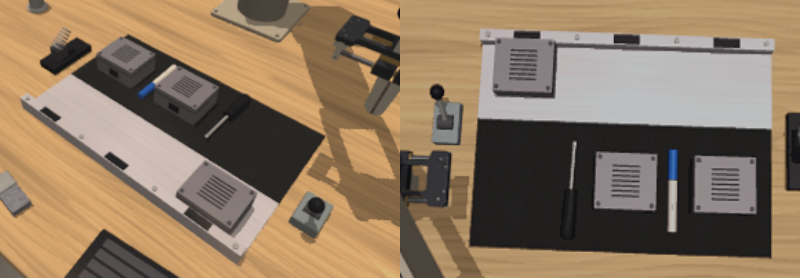

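The heavy case sits flush against the rail (right panel, around (525,68)). The lever ball now leans away from the robot at (437,92), and the rest of the scene is undisturbed.

```bash
python3 -c "
from workcell import r
print(r.finish_job())"
```

```text
the job is handed in; nothing more can be done
None
```

The left-hand case (nearest the lever) was the heavy one; it now sits square and flush against the rail, the lever was then thrown to its far stop, and the job was handed in after about 15 s of robot time, with the empty cases only nudged 5–7 mm and the screwdriver and marker untouched.

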